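# Put the battery pack away in the steel chest with the folding lid stay

### The job

Open the grey steel battery chest by its pull bar until the folding stay on its left side locks over centre and holds the lid up by itself, then lay the loose blue battery pack flat on the chest's floor. After that break the stay by its black handle and let the lid down under control until it is fully shut. The chest only stands on its feet, so go by feel and never force the lid or the stay so that it rocks, do not let the lid fall or drop the pack, and leave everything else where it is.

Things in the scene. Friction and masses are not known exactly. Their poses are not given: they have to be found in the camera images.
- chest: Grey sheet-steel battery chest, 200 (x) x 240 (y) x 100 mm without its 12 mm lid, walls 4 mm, about 6 kg, on a thin rubber mat. It does not slide, but more than some 15 N backwards on the raised lid's bar rocks it back on its rear feet. Origin under it, 92 mm behind its centre, where it rocks; front (vents, pull bar) to its -x, hinge at +x, the stay outside its left wall (+y).
- lid (a joint): Lid angle: 0 shut. The straight stay stops it at 1.38 to 1.56, different each time because the stay's foot screw is clamped anywhere in its slot; locked it rests 0.05 lower. The lid weighs about 0.6 kg (3 N at the bar when level). Unlocked, the stiff stay alone holds it only above about 1.25; lower, it falls. Lid and stay move together, as one mechanism.
- lid_pin (a point): Pin of the stay's upper end on the lid's left edge, 130 mm from the hinge line. In the frame of stay_handle its z tells how far the knee is from straight: +76 mm with the lid shut, 0 straight (lid at its highest), -22 mm locked on the stop past straight.
- pull_bar (a point): Middle of the pull bar in front of the lid's edge: round steel, 10 mm thick, 120 mm long along the chest's y, in the lid's plane, 37 mm clear of the lid. 108 mm above the worktop when shut; 242 mm from the hinge line. It can turn between the finger pads, so that the tool may stay upright.
- lid_hinge (a point): Middle of the lid's hinge line, at the top rear edge of the chest, 102 mm up; the line runs along the chest's y.
- stay_handle (a point): Middle of the black release handle at the stay's knee: sleeve 14 mm thick, 50 mm long along the chest's y, 45 mm off the left wall. Its x points from knee to foot. Circles at 79 mm about the foot screw: 152 mm up when locked, forward and down to 31 mm shut. Friction and a weak spring: let go near straight (12 mm in z of lid_pin) it locks, else lift more; 8 N to the chest's -x breaks it.
- stay_foot (a point): Middle of the foot screw's slot, seen from the side: 45 mm off the chest's left wall (beside the handle's middle), 40 mm ahead of the hinge line, 77 mm above the worktop. The screw's axis, the centre of the handle's circle, lies within 3 mm above or below it.
- chest_floor (a point): Good place for the loose pack's middle on the free left part of the chest's floor, its length along the chest's x, beside the two stored packs (26 mm high): on the rubber, 15 mm above the worktop, 25 mm ahead of and 35 mm left of the chest's centre; 71 mm to the front wall, 81 mm to the left wall, 70 mm to the stored packs.
- battery_pack: Loose blue battery pack, 34 (x) x 124 (y) x 26 mm high, 0.1 to 0.3 kg; origin in the middle of its underside. It lies flat on the worktop left of the chest, in front of the blue vice.
- pliers: Bystander: pliers with blue grips, 175 x 60 x 12 mm, lying on the worktop; origin under its middle
- multimeter: Bystander: yellow and black multimeter, 145 x 72 x 44 mm, lying at the right end of the worktop; origin under its middle
- tape_electrical: Bystander: roll of black tape, 53 mm across, 19 mm high, behind on the right; origin under its middle
- motor_a: Bystander: small upright black motor, 28 mm across, 36 mm high, behind the toggle clamp and the vice; origin under its middle
- screwdriver_b: Bystander: red-handled screwdriver, 209 x 28 x 26 mm, at the right front of the worktop; origin under its middle
- controller_board: Bystander: green circuit board, 52 x 72 x 17 mm, in front of the bench supply; origin under its middle
- hex_key_2: Bystander: black hex key, 94 x 31 x 4 mm, at the front left of the worktop; origin under its middle

How it is judged:
On the way, in this order (a step that is already met when the one before it is completed fails the run):
1. the stay is locked past straight and holds the lid up, untouched (z of lid_pin in the frame of stay_handle below -0.016 m and value of joint lid above 1.2 rad and contact force between each of the arm, the fingers and chest below 0.1 N), for 0.3 s.
2. the pack lies flat and still on the chest's floor, let go, with the lid still held by the locked stay (z of lid_pin in the frame of stay_handle below -0.016 m and value of joint lid above 1.2 rad and x of battery_pack in the frame of chest between -0.177 and -0.007 m and y of battery_pack in the frame of chest between -0.115 and 0.115 m and z of battery_pack in the frame of chest below 0.018 m and angle between battery_pack's own z axis and vertical below 0.1 rad and contact force between each of the arm, the fingers and battery_pack below 0.1 N and linear speed of battery_pack below 0.03 m/s), for 0.2 s.
At the end, for the whole second after the job is handed in: The lid is shut within 0.03 rad with the stay folded beside it, the pack lies flat (within 0.1 rad) and still on the chest's floor between its walls, and the robot touches neither chest nor pack (value of joint lid below 0.03 rad and contact force between each of the arm, the fingers and chest below 0.1 N and linear speed of battery_pack below 0.02 m/s and x of battery_pack in the frame of chest between -0.177 and -0.007 m and y of battery_pack in the frame of chest between -0.115 and 0.115 m and z of battery_pack in the frame of chest below 0.018 m and angle between battery_pack's own z axis and vertical below 0.1 rad).
It fails at once if the lid falls or slams (turns down faster than 2.5 rad/s) (velocity of joint lid below -2.5 rad/s).
It fails at once if the chest is rocked off its front feet by forcing the lid or the stay (tilted more than 0.02 rad) (angle between chest's own z axis and vertical above 0.02 rad).
It fails at once if the pack is dropped into the chest (moves faster than 0.7 m/s below its rim) (linear speed of battery_pack above 0.7 m/s and horizontal distance between battery_pack and chest_floor below 0.1 m and height (world z) of battery_pack below 0.09 m).
It fails at once if a bystander (tool, tape, motor or board on the worktop) is moved by more than 20 mm (distance of any of pliers, multimeter, tape_electrical, motor_a, screwdriver_b, controller_board, hex_key_2 from where it was at the start of the episode above 0.02 m).
It also fails if it takes over 72 s, if anything falls off the work surface, if the arm or the gripper's body presses on something with over 40 N, if the wrist force passes 120 N, or if a joint passes its speed limit or range.

### The arm

A 7-joint arm with a two-finger parallel gripper is mounted at the origin on a cart in front of the work surface, level with it; the furniture and walls round the work are solid. World frame = base frame: x ahead of the robot, y to its left, z up, the work surface at z = 0. Lengths are in m, angles in rad, forces in N, time in s.
With the tool pointing down it reaches from about 0.35 to 0.9 m from the base axis. Payload 8.1 kg.
Tool frame: the origin (TCP) lies midway between the tips of the shut fingers; the grasp point (between the pads) lies 19 mm behind it; z points along the fingers, y is the line along which they close (so a half turn about z gives the same grasp; the last joint's range is limited). The gripper opens to 85 mm and grips with 20 to 120 N. Pads are 22 mm wide; open, the fingers measure 114 mm over their backs; the gripper's body (76 mm by 85 mm) begins 54 mm behind the grasp point. The pads swing forward as they close: fully open they stand 13 mm farther back than shut.
Start: joints at [1.093, 0.434, 0.025, 1.573, -0.012, 1.134, -0.075], TCP at [0.229, -0.582, 0.231] pointing down, gripper open.
Joint ranges: [-2.62, 2.62], [-0.44, 2.09], [-1.27, 1.32], [0.08, 2.57], [-1.32, 4.46], [0.12, 2], [-2.74, 2.74]. Speed limits (rad/s): [2.22, 2.22, 3.01, 3.01, 3.14, 3.14, 3.14].

### API

Orientations are given as a unit quaternion [x, y, z, w].
In Python, from plant import env, solver, get_image, readout gives the robot as it stands. Calls block until the motion is done:
- env.move_pose(position, orientation): joint-space move of the TCP to a pose.
- env.movel(position, ori=None, vel=0.15, max_force=None): straight line of the TCP; ori=None keeps the orientation; vel is the mean speed in m/s. With max_force (N) it stops when the force on the tool has changed by that much, and returns True; else False.
- env.move_joints(angles): joint-space move.
- env.set_gripper(opening, grip_force=None): finger opening in m; grip_force is the grip in N (None keeps the last); returns when the fingers have stopped.
- env.sleep(seconds).
- solver.ik(position, orientation): joint angles nearest the present ones, or None.
- get_image(name): name is "side" or "top"; returns a dict with "pixels" (400x640x3 uint8, red, green, blue), "intrinsics" (3x3 intrinsics, pixels), "world_from_camera" (4x4, takes a point from camera to world coordinates). Camera axes: x right, y up, looking along -z (the intrinsics and any distortion apply to the point x, -y, -z); pixel columns grow to the right and rows downward; lengths in m; the calibration is good to about 2 mm. A picture is of the moment at which its call begins. There is no depth.
A pose or a line that the arm cannot do raises env.PlanningError and nothing moves.
- env.hand_in(): hands the job in; it is judged then, once.
Readings, each from a call of its own:
- readout.get_t(): time.
- readout.get_joints(): joint angles.
- readout.get_qvel(): joint speeds.
- readout.get_tau(): joint torques, N m.
- readout.get_ee_pos(): TCP position.
- readout.get_orientation(): TCP orientation.
- readout.get_contact_force(): force on the tool from outside, world axes, zero at the start.
- readout.get_ft_torque(): the same for the moment, N m.
- readout.get_finger_gap(): finger opening in m.
- readout.get_finger_force(): force on a finger pad.
Only numpy, scipy, OpenCV 4.12 (cv2) and the standard library are available. Lean on these libraries where they do the work, as an engineer would, in place of code of your own. Each camera call takes 0.05 s, during which the arm holds its last target. There are 200 camera calls.

## Working session

There is one attempt and no reset: what is moved stays moved. The work goes in short steps, each a Python script; the robot and the scene stay as the last script left them, time stands still between calls to the robot, and variables do not carry over. Pictures are saved under pics/ and viewed, at most 10 in all, crops included, and the job is handed in when it is done.

```bash
ls; mkdir -p pics
python3 - <<'E'
from plant import env, solver, get_image, readout
import cv2, numpy as np
np.set_printoptions(precision=4,suppress=True)
for n in("top","side"):
    d=get_image(n); cv2.imwrite(f"pics/{n}0.png",d["pixels"][:,:,::-1]); print(n,d["intrinsics"],d["world_from_camera"],[k for k in d])
print(readout.get_t(),readout.get_ee_pos(),readout.get_orientation())
E
```

```text
pics
top [[495.6009   0.     320.4935]
 [  0.     495.6009 202.2904]
 [  0.       0.       1.    ]] [[ 0.0247  0.9803 -0.1957  0.2272]
 [-0.9993  0.0295  0.0215 -0.0375]
 [ 0.0268  0.1951  0.9804  1.7074]
 [ 0.      0.      0.      1.    ]] ['pixels', 'intrinsics', 'world_from_camera']
side [[410.5634   0.     323.3486]
 [  0.     410.5634 198.4156]
 [  0.       0.       1.    ]] [[ 0.9606  0.1033 -0.2579  0.1861]
 [-0.2777  0.3342 -0.9006 -1.3463]
 [-0.0068  0.9368  0.3498  0.6107]
 [ 0.      0.      0.      1.    ]] ['pixels', 'intrinsics', 'world_from_camera']
0.1 [ 0.2286 -0.5812  0.2306] [ 0.9825  0.1863 -0.0002 -0.0007]
```

View pics/top0.png

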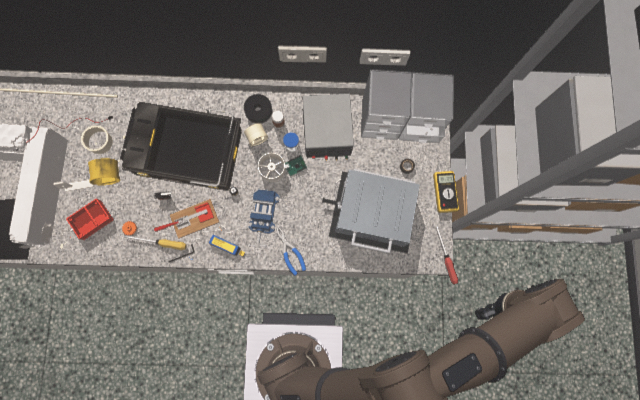

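View pics/side0.png

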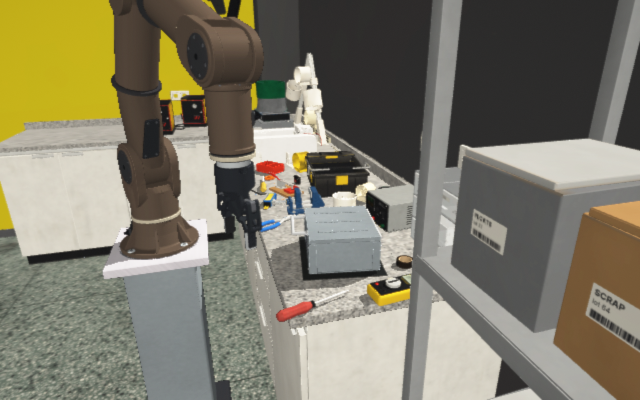

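The top view shows the chest at about (375,210) with its pull bar at (371,246). The pack is at (226,245) and the vice at (263,212). I'll zoom in for accurate pixels.

Run:
```python
import cv2, numpy as np
a=cv2.imread("pics/top0.png")
c1=cv2.resize(a[160:260,310:430],None,fx=5,fy=5,interpolation=cv2.INTER_CUBIC)
c2=cv2.resize(a[225:265,195:255],None,fx=5,fy=5,interpolation=cv2.INTER_CUBIC)
o=np.zeros((580,600,3),np.uint8); o[:500,:600]=c1
o2=np.zeros((500,800,3),np.uint8); cv2.imwrite("pics/c1.png",np.hstack([c1,np.vstack([c2,np.zeros((300,300,3),np.uint8)])])[:, :800])
```

```text
(no output)
```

View pics/c1.png

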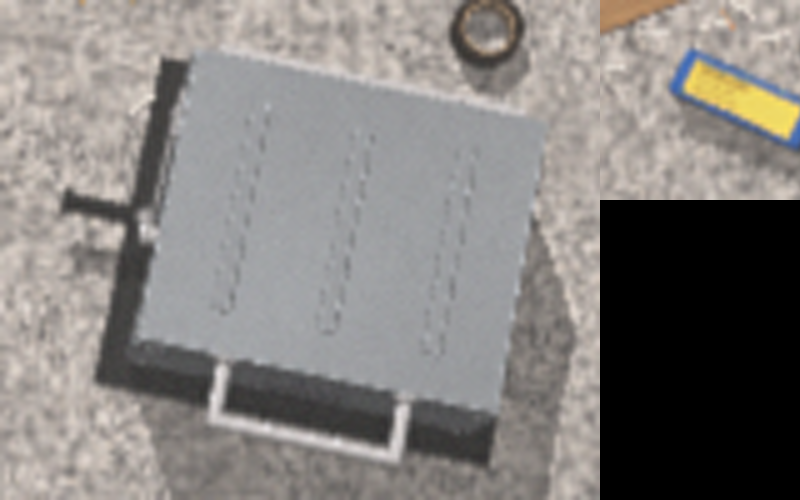

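```bash
cat > h.py <<'E'
import cv2, numpy as np
np.set_printoptions(precision=4,suppress=True)
def topl(d,uv,z):
    K,T=d["intrinsics"],d["world_from_camera"]
    uv=np.atleast_2d(uv).astype(float)
    r=np.c_[(uv-K[:2,2])/[K[0,0],K[1,1]],np.ones(len(uv))]*[1,-1,-1]
    r=r@T[:3,:3].T; o=T[:3,3]
    return o+r*((z-o[2])/r[:,2])[:,None]
def proj(d,P):
    K,T=d["intrinsics"],d["world_from_camera"]
    c=(np.atleast_2d(P)-T[:3,3])@T[:3,:3]*[1,-1,-1]
    return c[:,:2]/c[:,2:]*[K[0,0],K[1,1]]+K[:2,2]
E
python3 - <<'E'
from plant import get_image
from h import *
d=get_image("top"); im=d["pixels"]
f=lambda p:(np.array(p)+.5)/5-.5+[310,160]
L=topl(d,f([(192,52),(545,122),(497,412),(135,342)]),.112)
print("lid RL RR FR FL\n",L[:,:2]); 
for i in range(4): e=L[(i+1)%4]-L[i]; print(np.linalg.norm(e),np.degrees(np.arctan2(e[1],e[0])))
print("centre",L.mean(0))
B=topl(d,f([(215,416),(400,457)]),.108); print("bar",B,B.mean(0),np.degrees(np.arctan2(*(B[0]-B[1])[[1,0]])))
H=topl(d,f([(65,202),(135,213)]),.031); print("handle",H,H.mean(0))
hsv=cv2.cvtColor(im,cv2.COLOR_RGB2HSV)
for nm,lo,hi in(("yel",(20,90,90),(35,255,255)),("blue",(100,110,40),(130,255,255)),("all",None,None)):
    if lo: m=cv2.inRange(hsv,lo,hi); 
    else: m=cv2.inRange(hsv,(20,90,90),(35,255,255))|cv2.inRange(hsv,(100,110,40),(130,255,255))
    k=np.zeros_like(m); k[228:262,204:250]=m[228:262,204:250]
    ys,xs=np.nonzero(k); P=topl(d,np.c_[xs,ys],.026)
    r=cv2.minAreaRect((P[:,:2]*1000).astype(np.float32)); print(nm,len(xs),P.mean(0),r)
E
```

```text
lid RL RR FR FL
 [[ 0.6581 -0.1614]
 [ 0.6175 -0.3972]
 [ 0.4229 -0.3632]
 [ 0.4621 -0.127 ]]
0.23927328910214832 -99.76633967603732
0.19757744704748434 170.07060231709679
0.2393804417608545 80.59178796043435
0.19907399609511112 -9.957665940067015
centre [ 0.5402 -0.2622  0.112 ]
bar [[ 0.4157 -0.1801  0.108 ]
 [ 0.3924 -0.3005  0.108 ]] [ 0.404  -0.2403  0.108 ] 79.04297177370603
handle [[ 0.5702 -0.0814  0.031 ]
 [ 0.5639 -0.1299  0.031 ]] [ 0.567  -0.1056  0.031 ]
yel 175 [0.4041 0.2432 0.026 ] ((400.06146240234375, 234.45001220703125), (116.18205261230469, 22.768537521362305), 66.6098861694336)
blue 35 [0.4045 0.2426 0.026 ] ((408.5562744140625, 250.0633087158203), (96.50958251953125, 29.12192726135254), 68.2770767211914)
all 210 [0.4042 0.2431 0.026 ] ((403.45367431640625, 237.25596618652344), (124.08233642578125, 29.12192726135254), 68.2770767211914)
```

```bash
cat >> h.py <<'E'
YAW=np.radians(-9.9)
XC=np.array([np.cos(YAW),np.sin(YAW),0]); YC=np.array([-np.sin(YAW),np.cos(YAW),0]); Z=np.array([0,0,1.])
BAR=np.array([.402,-.2395,.108])        # shut
HINGE=BAR+XC*.2419; HINGE[2]=.102
CEN=HINGE-XC*.099
def qd(deg):
    a=np.radians(deg)/2; return np.array([np.cos(a),np.sin(a),0,0])
QB=qd(80.1); QP=qd(-9.9)
def arc(th,R=.242): return HINGE+R*(-np.cos(th+.025)*XC+np.sin(th+.025)*Z)
def tcp(p): return np.asarray(p)-[0,0,.019]
E
python3 - <<'E'
from plant import env, solver, readout
from h import *
print(HINGE,CEN)
for n,p,q in (("pre",tcp(BAR)+[0,0,.08],QB),("bar",tcp(BAR),QB),("up",tcp(arc(1.5)),QB),("pick",[.4035,.238,.004],qd(68.3)),("place",[.52,-.22,.02],QP),("place2",[.52,-.22,.2],QP),("up2",tcp(arc(1.5)),qd(-99.9))):
    print(n,solver.ik(np.array(p),q))
env.move_pose(tcp(BAR)+[0,0,.06],QB)
env.set_gripper(.036,20)
print(readout.get_t(),readout.get_contact_force())
print(env.movel(tcp(BAR),vel=.12,max_force=6))
print(readout.get_t(),readout.get_ee_pos(),readout.get_contact_force())
env.set_gripper(.0,20)
print(readout.get_t(),readout.get_ee_pos(),readout.get_contact_force(),readout.get_finger_gap(),readout.get_finger_force())
E
```

```text
[ 0.6403 -0.2811  0.102 ] [ 0.5428 -0.2641  0.102 ]
pre [ 0.7222  0.2799 -0.3635  2.0002  0.1275  0.8829  0.1177]
bar [ 0.6962  0.3961 -0.3465  2.0862  0.207   0.6912  0.0414]
up [ 0.5073  0.5148 -0.2882  1.2268  0.142   1.4194  0.0605]
pick [-0.2346  0.5892 -0.5475  2.1322  0.5701  0.5657 -1.5786]
place [ 0.3156  0.5964 -0.014   1.923   0.0135  0.6224 -1.4506]
place2 [ 0.3456  0.3681 -0.0536  1.7605  0.0227  1.0135 -1.46  ]
up2 [-0.2383  0.6922  1.1502  1.3033 -0.6228  1.5229 -2.4739]
2.1417 [0.3827 0.1592 0.1876]
False
2.7917 [ 0.4022 -0.2395  0.0893] [ 0.121  -0.2317 -0.1267]
3.1417 [ 0.4039 -0.24    0.0899] [ 4.615   0.0848 -1.0889] 0.009422107987765046 21.332130432128906
```

```bash
sed -i 's/^BAR=.*/BAR=np.array([.4040,-.2399,.108])/' h.py
python3 - <<'E'
from plant import env, readout
from h import *
R=.242; dy=0
def step(th,vel):
    global R,dy
    phi=th+.025; r=-np.cos(phi)*XC+np.sin(phi)*Z; t=np.sin(phi)*XC+np.cos(phi)*Z
    env.movel(tcp(HINGE+R*r+dy*YC),vel=vel)
    F=np.array(readout.get_contact_force()); p=np.array(readout.get_ee_pos())+[0,0,.019]-HINGE
    Fr,Ft,Fy=F@r,F@t,F@YC
    R+=np.clip(.6*Fr/2700,-.002,.002); dy+=np.clip(.5*Fy/2700,-.001,.001)
    act=np.arctan2(p[2],-(p@XC))-.025
    print("%.2f th %.3f act %.3f Fr %.1f Ft %.1f Fy %.1f R %.4f ract %.4f gap %.4f"%(readout.get_t(),th,act,Fr,Ft,Fy,R,np.hypot(p[2],p@XC),readout.get_finger_gap()))
    return Fr,Ft,act
step(0,.05)
for th in np.arange(.05,1.26,.1):
    Fr,Ft,a=step(th,.12)
    if abs(Fr)>14 or Ft<-12: break
E
```

```text
3.39 th 0.000 act 0.003 Fr 2.1 Ft 8.4 Fy 0.5 R 0.2425 ract 0.2421 gap 0.0090
3.64 th 0.050 act 0.051 Fr -2.2 Ft -2.6 Fy -1.4 R 0.2420 ract 0.2422 gap 0.0087
3.99 th 0.150 act 0.148 Fr -1.3 Ft -1.5 Fy -0.5 R 0.2417 ract 0.2424 gap 0.0088
4.34 th 0.250 act 0.246 Fr 1.8 Ft -2.1 Fy -0.7 R 0.2421 ract 0.2426 gap 0.0092
4.69 th 0.350 act 0.347 Fr 4.2 Ft -2.9 Fy 0.9 R 0.2430 ract 0.2429 gap 0.0090
5.04 th 0.450 act 0.449 Fr 3.5 Ft -2.1 Fy -0.5 R 0.2438 ract 0.2434 gap 0.0091
5.39 th 0.550 act 0.551 Fr 3.0 Ft -2.0 Fy -1.8 R 0.2444 ract 0.2439 gap 0.0090
5.74 th 0.650 act 0.652 Fr 3.2 Ft -2.5 Fy -0.9 R 0.2452 ract 0.2444 gap 0.0091
6.09 th 0.750 act 0.752 Fr 2.7 Ft -1.5 Fy -1.2 R 0.2457 ract 0.2450 gap 0.0087
6.45 th 0.850 act 0.851 Fr 4.4 Ft -2.1 Fy -0.7 R 0.2467 ract 0.2457 gap 0.0091
6.81 th 0.950 act 0.949 Fr -0.3 Ft -0.9 Fy -0.9 R 0.2467 ract 0.2464 gap 0.0091
7.17 th 1.050 act 1.049 Fr 4.6 Ft -0.6 Fy 0.0 R 0.2477 ract 0.2467 gap 0.0090
7.53 th 1.150 act 1.148 Fr 1.9 Ft -0.4 Fy -0.9 R 0.2481 ract 0.2475 gap 0.0089
7.88 th 1.250 act 1.248 Fr 1.5 Ft -0.6 Fy -1.4 R 0.2485 ract 0.2479 gap 0.0086
```

Run:
```python
from plant import env, readout
from h import *
p=np.array(readout.get_ee_pos())+[0,0,.019]-HINGE
R=.2485; dy=p@YC
for th in np.arange(1.27,1.66,.012):
    phi=th+.025; r=-np.cos(phi)*XC+np.sin(phi)*Z; t=np.sin(phi)*XC+np.cos(phi)*Z
    env.movel(tcp(HINGE+R*r+dy*YC),vel=.04)
    F=np.array(readout.get_contact_force()); p=np.array(readout.get_ee_pos())+[0,0,.019]-HINGE
    Fr,Ft=F@r,F@t
    R+=np.clip(.6*Fr/2700,-.001,.001)
    act=np.arctan2(p[2],-(p@XC))-.025
    print("%.2f th %.3f act %.3f Fr %.1f Ft %.1f R %.4f"%(readout.get_t(),th,act,Fr,Ft,R))
    if Ft<-7: break
```

```text
8.16 th 1.270 act 1.268 Fr -2.3 Ft -1.3 R 0.2480
8.41 th 1.282 act 1.283 Fr -0.3 Ft 0.3 R 0.2479
8.66 th 1.294 act 1.295 Fr 1.8 Ft -0.5 R 0.2483
8.91 th 1.306 act 1.307 Fr 0.8 Ft 0.2 R 0.2485
9.16 th 1.318 act 1.319 Fr 0.5 Ft -1.2 R 0.2486
9.41 th 1.330 act 1.330 Fr -1.5 Ft -0.3 R 0.2483
9.66 th 1.342 act 1.343 Fr 2.0 Ft -0.7 R 0.2487
9.91 th 1.354 act 1.355 Fr -0.3 Ft 0.2 R 0.2487
10.16 th 1.366 act 1.367 Fr -1.4 Ft -0.1 R 0.2483
10.41 th 1.378 act 1.379 Fr 1.8 Ft -0.8 R 0.2487
10.66 th 1.390 act 1.391 Fr -0.7 Ft 0.8 R 0.2486
10.91 th 1.402 act 1.404 Fr 0.5 Ft -1.1 R 0.2487
11.16 th 1.414 act 1.416 Fr -1.2 Ft -0.5 R 0.2484
11.41 th 1.426 act 1.429 Fr -0.0 Ft 0.1 R 0.2484
11.66 th 1.438 act 1.441 Fr -0.5 Ft 0.7 R 0.2483
11.91 th 1.450 act 1.453 Fr 0.8 Ft 0.6 R 0.2485
12.16 th 1.462 act 1.464 Fr -0.1 Ft -0.5 R 0.2485
12.41 th 1.474 act 1.473 Fr 2.4 Ft -4.4 R 0.2490
12.66 th 1.486 act 1.482 Fr 1.0 Ft -7.7 R 0.2492
```

Run:
```python
from plant import env, readout, get_image
from h import *
env.set_gripper(.065); env.sleep(.2)
print(readout.get_t(),readout.get_contact_force(),readout.get_ee_pos())
env.movel(np.array(readout.get_ee_pos())+[0,0,.06],vel=.15)
d=get_image("side"); a=d["pixels"][:,:,::-1]; np.save("pics/side1.npy",a)
b=get_image("top")["pixels"][:,:,::-1]
c=cv2.resize(a[100:300,270:430],None,fx=2.5,fy=2.5); e=cv2.resize(b[140:265,300:425],None,fx=3.2,fy=3.2)
cv2.imwrite("pics/open.png",np.hstack([c,cv2.resize(e,(400,400)) if 0 else np.vstack([e,np.zeros((100,400,3),np.uint8)])]))
print(readout.get_t(),readout.get_contact_force())
```

```text
13.4333 [-0.5678  0.8563 -0.2842] [ 0.6273 -0.2806  0.3316]
14.0833 [ 0.4192 -1.0302  0.0422]
```

View pics/open.png

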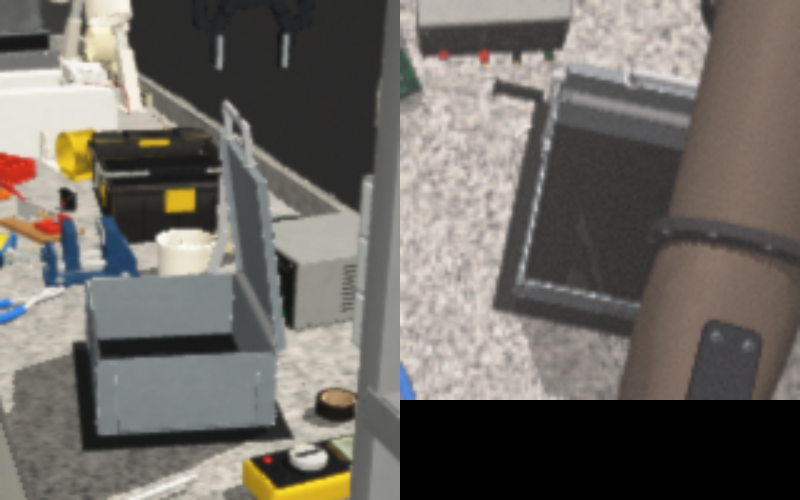

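Run:
```python
from plant import get_image
from h import *
d=get_image("top")
for P in topl(d,np.array([(99.5,90.5),(143,97)])/3.2+[300,140],.152): print(P,(P-HINGE)@XC,(P-HINGE)@YC)
s=get_image("side")
for th in (1.43,1.48):
  for o in(-.06,.06): print(th,o,(proj(s,HINGE+.242*(-np.cos(th+.025)*XC+np.sin(th+.025)*Z)+o*YC)[0]-[270,100])*2.5)
```

```text
[ 0.6513 -0.1033  0.152 ] -0.021730023495355424 0.1771146332050552
[ 0.6459 -0.1476  0.152 ] -0.01943463629261836 0.13254455178008465
1.43 -0.06 [247.0045 126.4   ]
1.43 0.06 [225.7097 102.3987]
1.48 -0.06 [257.9636 125.047 ]
1.48 0.06 [235.6824 101.1851]
```

The picture shows the lid standing open. In the side view its bar corners match 1.43 rad, which is 0.05 below the stop. The handle sits about 20 mm ahead of the hinge line, so the stay is locked. Next is the pack.

Run:
```python
from plant import env, readout, get_image
from h import *
env.movel([.45,-.12,.38],vel=.3)
Q=qd(68.3); P=np.array([.4035,.238,0])
env.move_pose(P+[0,0,.08],Q)
env.set_gripper(.06,50)
print(readout.get_t(),readout.get_ee_pos())
b=get_image("top")["pixels"][:,:,::-1]
s=env.movel(P,vel=.1,max_force=6)
print(s,readout.get_t(),readout.get_ee_pos(),readout.get_contact_force())
if s: env.movel(np.array(readout.get_ee_pos())+[0,0,.002],vel=.05)
env.set_gripper(0.0,50)
print(readout.get_t(),readout.get_ee_pos(),readout.get_contact_force(),readout.get_finger_gap(),readout.get_finger_force())
env.movel(P+[0,0,.05],vel=.1)
a=get_image("side")["pixels"][:,:,::-1]
print(readout.get_t(),readout.get_contact_force(),readout.get_finger_gap())
cv2.imwrite("pics/pick.png",np.hstack([cv2.resize(b[190:290,170:290],(480,400)),cv2.resize(a[160:260,220:300],(320,400))]))
```

```text
17.075 [0.4041 0.2376 0.0803]
False 18.075 [0.4037 0.2383 0.0004] [ 0.0447 -0.0206 -0.2868]
18.425 [0.4041 0.2382 0.0008] [-0.0517 -1.2326  6.0466] 0.03311923250154519 49.669180512428284
19.125 [ 0.2369  0.8612 -1.8682] 0.033387617252543605
```

View pics/pick.png

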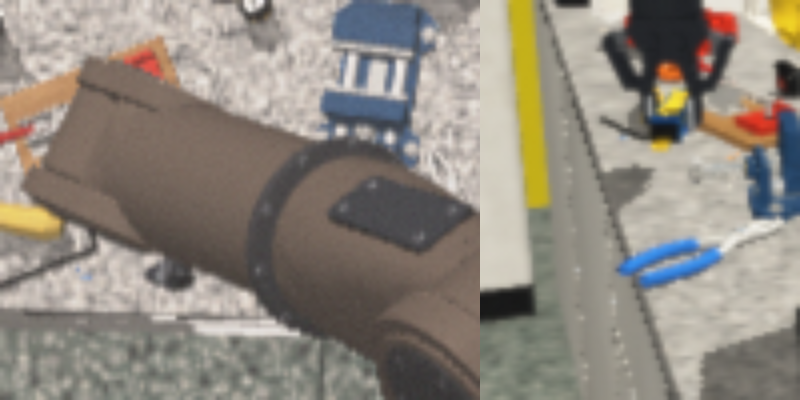

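The pack is held (gap 33 mm, about 2 N), hanging level under the fingers at (665,120) in the side crop. Next I place it.

Run:
```python
from plant import env, readout, get_image
from h import *
P=np.array([.5425,-.263,0])-.020*XC+.035*YC; print(P)
env.movel(np.array(readout.get_ee_pos())+[0,-.05,.14],vel=.25)
env.move_pose(P+[0,0,.18],QP)
print(readout.get_t(),readout.get_ee_pos(),readout.get_finger_gap())
env.movel(P+[0,0,.035],vel=.12)
s=env.movel(P+[0,0,.012],vel=.03,max_force=4)
print(s,readout.get_t(),readout.get_ee_pos(),readout.get_contact_force())
env.set_gripper(.052); 
print(readout.get_t(),readout.get_contact_force())
env.movel(P+[0,0,.20],vel=.2)
env.movel(P-.08*XC+.08*YC+[0,0,.28],vel=.25)
b=get_image("top")["pixels"][:,:,::-1]; a=get_image("side")["pixels"][:,:,::-1]
cv2.imwrite("pics/place.png",np.hstack([cv2.resize(b[150:250,310:430],(480,400)),cv2.resize(a[120:290,290:426],(320,400))]))
print(readout.get_t())
```

```text
[ 0.5288 -0.2251  0.    ]
21.4583 [ 0.5293 -0.2228  0.1802] 0.03338878454155065
True 23.4417 [ 0.5287 -0.2251  0.0154] [-0.6866 -0.7027  3.739 ]
23.7667 [ 0.2559 -1.0949 -0.6497]
25.65
```

View pics/place.png

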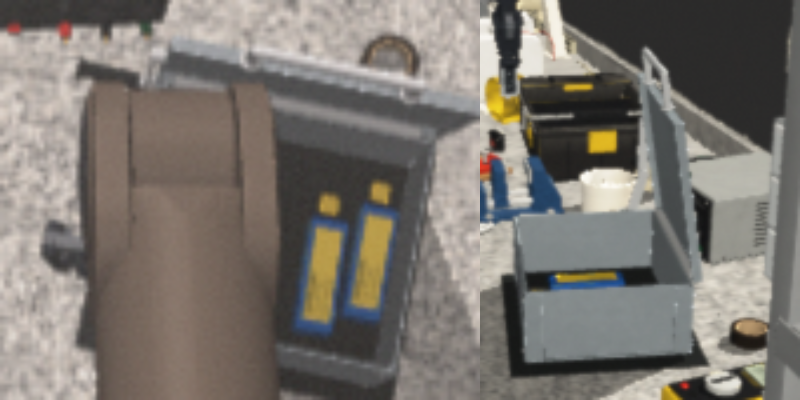

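The side view shows the pack flat on the chest floor, and its lowering stopped at z = 15 mm. The lid is still locked up, with the handle at (80–135, 65–78) in the top crop. Next I break the stay with a tilted tool, the fingers caging the handle loosely.

```bash
cat >> h.py <<'E'
from scipy.spatial.transform import Rotation
B_=np.radians(35); TZ=-np.cos(B_)*Z-np.sin(B_)*YC; TX=np.cos(B_)*YC-np.sin(B_)*Z
QH=Rotation.from_matrix(np.c_[TX,XC,TZ]).as_quat()
FOOT=HINGE-.040*XC+.170*YC; FOOT[2]=.077
def hnd(x): # x: handle position along XC relative to hinge
    s=x+.040; return FOOT+s*XC+np.sqrt(.079**2-s**2)*Z
def htcp(p): return p+.019*TZ
E
python3 - <<'E'
from plant import env, solver, readout
from h import *
G=htcp(hnd(-.0165)); print(HINGE,G,solver.ik(G,QH),solver.ik(G-.08*TZ,QH))
env.movel([.50,-.03,.30],vel=.25)
env.move_pose(G-.09*TZ,QH)
env.set_gripper(.030,20)
print(readout.get_t(),readout.get_ee_pos(),readout.get_contact_force())
s=env.movel(G,vel=.08,max_force=3)
print(s,readout.get_t(),readout.get_ee_pos()-G,readout.get_contact_force())
E
```

```text
[ 0.6423 -0.2815  0.102 ] [ 0.6534 -0.1219  0.1369] [ 0.2978  0.8713 -0.8864  1.4929  1.0808  1.6231 -0.9778] [ 0.2462  0.8407 -0.9495  1.3926  1.0487  1.7551 -0.9504]
27.5667 [ 0.6622 -0.0717  0.2117] [-0.092   0.3489  0.227 ]
False 28.8417 [0.0003 0.0006 0.0005] [-0.1999 -0.1382 -0.3615]
```

Run:
```python
from plant import env, readout, get_image
from h import *
x=-.0165; x0=None
while x>-.075:
    x-=.003
    env.movel(htcp(hnd(x)),vel=.03)
    F=np.array(readout.get_contact_force())
    print("%.2f x %.4f Fx %.1f Fy %.1f Fz %.1f"%(readout.get_t(),x,F@XC,F@YC,F[2]))
    if x0 is None and F@XC>2.5: x0=x
    if np.linalg.norm(F)>16: break
    if x0 and x<x0-.008 and F@XC<3: break   # past the breaking force
    if x0 and x<x0-.030: break
print(x0)
```

```text
29.09 x -0.0195 Fx -0.1 Fy -1.2 Fz -0.2
29.34 x -0.0225 Fx 4.1 Fy -0.2 Fz -1.5
29.59 x -0.0255 Fx 3.0 Fy 0.1 Fz 2.5
29.84 x -0.0285 Fx 3.6 Fy 1.5 Fz 3.3
30.09 x -0.0315 Fx 3.0 Fy 0.9 Fz 3.4
-0.0225
```

Run:
```python
from plant import env, readout, get_image
from h import *
x=-.0315
while x>-.0545:
    x-=.0035
    env.movel(htcp(hnd(x)),vel=.035)
    F=np.array(readout.get_contact_force())
    print("%.2f x %.4f Fx %.1f Fy %.1f Fz %.1f"%(readout.get_t(),x,F@XC,F@YC,F[2]))
    if np.linalg.norm(F)>16: break
d=get_image("top"); b=d["pixels"][:,:,::-1]; s=get_image("side"); a=s["pixels"][:,:,::-1]
cv2.imwrite("pics/brk.png",np.hstack([cv2.resize(b[150:250,310:430],(480,400)),cv2.resize(a[120:220,330:410],(320,400),interpolation=cv2.INTER_CUBIC)]))
for th in (1.35,1.43,1.48):
  for o in(-.06,.06): print(th,o,(proj(s,HINGE+.242*(-np.cos(th+.025)*XC+np.sin(th+.025)*Z)+o*YC)[0]-[330,120])*4+[480,0])
```

```text
30.34 x -0.0350 Fx 1.8 Fy 0.8 Fz 1.4
30.59 x -0.0385 Fx 0.8 Fy -0.4 Fz 1.1
30.84 x -0.0420 Fx 1.6 Fy -0.9 Fz 0.6
31.09 x -0.0455 Fx 0.3 Fy 1.4 Fz 0.5
31.34 x -0.0490 Fx 0.8 Fy -0.0 Fz -0.0
31.59 x -0.0525 Fx -0.0 Fy -0.9 Fz 0.2
31.84 x -0.0560 Fx -1.0 Fy -0.3 Fz -0.5
1.35 -0.06 [607.2806 127.5048]
1.35 0.06 [575.7384  88.5947]
1.43 -0.06 [635.2072 122.2401]
1.43 0.06 [601.1356  83.8379]
1.48 -0.06 [652.7418 120.0752]
1.48 0.06 [617.0919  81.8961]
```

View pics/brk.png

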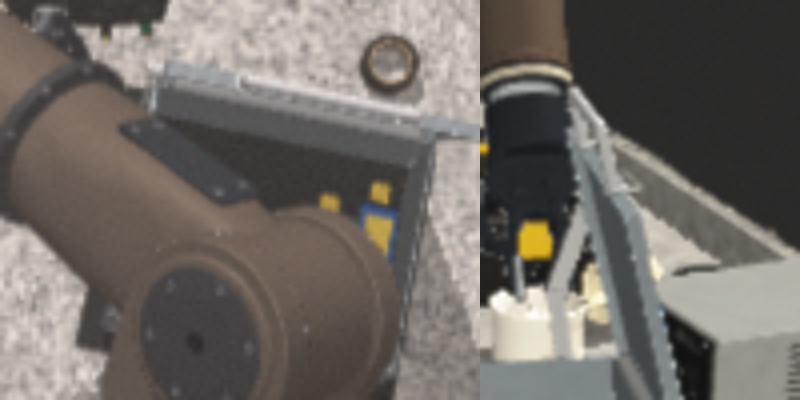

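The side crop shows the bar corners at (572,90) and (610,130), so the lid is at about 1.35 rad. The knee is folded forward, so the stay is broken and friction holds it. I'll let go of the handle and move to the bar.

Run:
```python
from plant import env, readout, get_image
from h import *
env.set_gripper(.05)
print(readout.get_contact_force())
p=np.array(readout.get_ee_pos())
env.movel(p-.10*TZ,vel=.12)
env.movel([.52,-.05,.40],vel=.2)
s=get_image("side"); a=s["pixels"][:,:,::-1]
cv2.imwrite("pics/brk2.png",cv2.resize(a[120:280,320:420],(500,600)[::1] if 0 else (375,600),interpolation=cv2.INTER_CUBIC))
T=arc(1.35); 
for th in (1.25,1.35,1.43):
  for o in(-.06,.06): print(th,o,(proj(s,HINGE+.242*(-np.cos(th+.025)*XC+np.sin(th+.025)*Z)+o*YC)[0]-[320,120])*3.75)
print(readout.get_t())
```

```text
[-0.5293 -0.1154  0.2772]
1.25 -0.06 [124.5869 128.5771]
1.25 0.06 [97.9575 91.2642]
1.35 -0.06 [156.8256 119.5357]
1.35 0.06 [127.2547  83.0575]
1.43 -0.06 [183.0068 114.6001]
1.43 0.06 [151.0646  78.598 ]
34.5
```

View pics/brk2.png

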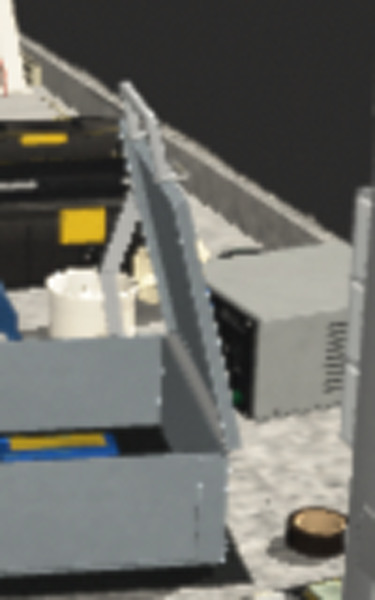

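The lid holds at about 1.345 rad (bar corners at (125,83) and (157,122)). Next I grasp the bar.

Run:
```python
from plant import env, readout, get_image
from h import *
T=tcp(arc(1.348)); print(T)
env.move_pose(T+[0,0,.07],QB)
s=env.movel(T,vel=.1,max_force=4)
print(s,readout.get_t(),readout.get_ee_pos(),readout.get_contact_force())
if not s:
    env.set_gripper(0,20)
    print(readout.get_t(),readout.get_ee_pos(),readout.get_contact_force(),readout.get_finger_gap())
```

```text
[ 0.5955 -0.2733  0.3203]
False 36.3167 [ 0.5958 -0.273   0.321 ] [-0.4566 -0.3154 -0.1291]
36.7583 [ 0.5956 -0.2733  0.3208] [-0.1449  0.6076  3.8966] 0.00909226190371567
```

Run:
```python
from plant import env, readout
from h import *
R=.242; dy=0; th=1.348
while th>.06:
    th=max(th-.08,.05); phi=th+.025; r=-np.cos(phi)*XC+np.sin(phi)*Z; t=np.sin(phi)*XC+np.cos(phi)*Z
    env.movel(tcp(HINGE+R*r+dy*YC),vel=.08)
    F=np.array(readout.get_contact_force()); p=np.array(readout.get_ee_pos())+[0,0,.019]-HINGE
    Fr,Ft,Fy=F@r,F@t,F@YC
    R+=np.clip(.6*Fr/2700,-.002,.002); dy+=np.clip(.5*Fy/2700,-.001,.001)
    print("%.2f th %.3f act %.3f Fr %.1f Ft %.1f Fy %.1f R %.4f gap %.4f"%(readout.get_t(),th,np.arctan2(p[2],-(p@XC))-.025,Fr,Ft,Fy,R,readout.get_finger_gap()))
    if abs(Fr)>12 or abs(Ft)>12: break
print(R,dy)
```

```text
37.15 th 1.268 act 1.268 Fr 2.1 Ft 0.6 Fy 1.9 R 0.2425 gap 0.0089
37.54 th 1.188 act 1.188 Fr -0.3 Ft 0.1 Fy 1.7 R 0.2424 gap 0.0096
37.93 th 1.108 act 1.109 Fr -1.7 Ft -0.1 Fy 2.1 R 0.2420 gap 0.0091
38.33 th 1.028 act 1.028 Fr 1.3 Ft -0.3 Fy -0.2 R 0.2423 gap 0.0092
38.72 th 0.948 act 0.948 Fr -2.9 Ft -0.9 Fy 0.4 R 0.2417 gap 0.0092
39.11 th 0.868 act 0.869 Fr 2.0 Ft -0.7 Fy 1.8 R 0.2421 gap 0.0093
39.50 th 0.788 act 0.789 Fr -3.3 Ft -1.4 Fy 0.7 R 0.2414 gap 0.0092
39.89 th 0.708 act 0.708 Fr 5.6 Ft -0.8 Fy 0.5 R 0.2426 gap 0.0090
40.28 th 0.628 act 0.631 Fr -8.1 Ft -2.7 Fy -0.0 R 0.2408 gap 0.0093
40.67 th 0.548 act 0.545 Fr 6.9 Ft -1.5 Fy 1.4 R 0.2424 gap 0.0089
41.07 th 0.468 act 0.471 Fr -4.7 Ft -2.1 Fy -0.5 R 0.2413 gap 0.0093
41.46 th 0.388 act 0.386 Fr 2.1 Ft -2.5 Fy 0.3 R 0.2418 gap 0.0091
41.85 th 0.308 act 0.309 Fr 2.1 Ft -3.3 Fy 1.6 R 0.2423 gap 0.0091
42.24 th 0.228 act 0.230 Fr -1.0 Ft -1.2 Fy -0.0 R 0.2420 gap 0.0090
42.63 th 0.148 act 0.148 Fr 0.5 Ft -2.2 Fy -0.9 R 0.2422 gap 0.0093
43.02 th 0.068 act 0.068 Fr -0.7 Ft -1.9 Fy 0.4 R 0.2420 gap 0.0089
43.27 th 0.050 act 0.050 Fr 0.0 Ft -2.5 Fy 0.4 R 0.2420 gap 0.0091
0.24200674785909693 0.0020934453351001705
```

Run:
```python
from plant import env, readout, get_image
from h import *
th=.05
while th>-.04:
    th-=.008; phi=th+.025; r=-np.cos(phi)*XC+np.sin(phi)*Z
    env.movel(tcp(HINGE+.242*r+.0021*YC),vel=.03)
    F=np.array(readout.get_contact_force()); print("%.2f th %.3f Fx %.1f Fz %.1f"%(readout.get_t(),th,F@XC,F[2]))
    if F[2]>6: break
env.set_gripper(.034); env.sleep(.1)
print(readout.get_contact_force(),readout.get_ee_pos())
env.movel(np.array(readout.get_ee_pos())+[0,0,.10],vel=.15)
env.movel([.33,-.2,.3],vel=.2)
b=get_image("top")["pixels"][:,:,::-1]; a=get_image("side")["pixels"][:,:,::-1]
cv2.imwrite("pics/end.png",np.hstack([cv2.resize(b[150:270,300:444],(480,400)),cv2.resize(a[180:300,280:376],(320,400))]))
print(readout.get_t(),readout.get_contact_force())
```

```text
43.52 th 0.042 Fx -1.5 Fz -2.3
43.77 th 0.034 Fx -0.6 Fz -2.1
44.02 th 0.026 Fx -0.7 Fz -1.3
44.27 th 0.018 Fx -0.3 Fz -3.1
44.52 th 0.010 Fx 0.3 Fz -2.3
44.77 th 0.002 Fx -0.4 Fz -1.3
45.02 th -0.006 Fx -4.4 Fz 8.9
[ 0.3388  0.0261 -0.8331] [ 0.4044 -0.2377  0.0876]
47.25 [-0.5681  0.2605 -0.1475]
```

View pics/end.png

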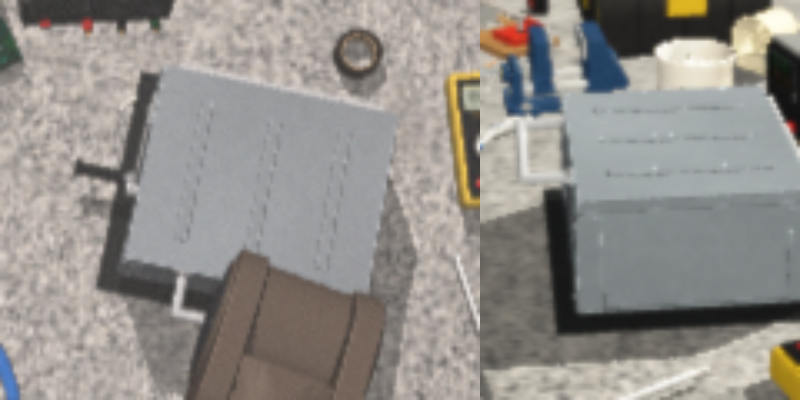

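The lid is shut flush, the stay is folded (handle at (80–120,165–178) in the top crop) and the arm is clear.

```bash
python3 -c "
from plant import env
print(env.hand_in())"
```

```text
the job is handed in; nothing more can be done
None
```

The job is handed in at about 47 s of the 72 s limit: the lid was opened until the stay locked, the pack laid flat on the chest floor, the stay broken, and the lid lowered under control until shut. The result of the judging was not shown.

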